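Fit the crock's knob and screw its lid down

TASK

The lid of the storage crock sits loose and too high, its pins resting on top of the threads, and its knob has been taken off. Push the knob's square socket fully down onto the square stub of the lid, then, without lifting the lid off the neck, turn the lid backward (anticlockwise from above) until it drops into the thread, and screw it forward (clockwise) to its stop so that it sits level and fully home. Leave the knob on the lid, let go, and leave the mug, the pepper jar and the garlic where they are.

Things in the scene. Friction and masses are not known exactly. Their poses are not given: they have to be found in the camera images.
- crock: White ceramic crock on a black suction foot, stuck to the worktop. Body 124 mm across (foot 132), shoulder 74 mm high, closed neck 82 mm across up to 100 mm. Origin: centre of its underside, z up; an upright index rib, 10 mm wide, 34 to 64 mm high, is on its -x side.
- crock_mouth (a point): Centre of the neck's top, 100 mm above the crock's underside. Three threads, 120 degrees apart, are hidden under the lid: each has a level top, a 28 degree gap before its start, and a stop wall at its end that blocks clockwise turning both under the thread (home) and on top of it (lid stuck high). From the gap, forward, the lid runs 4 mm down to home.
- crock_lid: Loose aluminium lid, 110 mm across, 31 mm high, 0.25 kg; index tab on the rim at its -x side. Origin: centre of its underside, z up. Starts 92 mm above the crock's origin, home 76 mm. Turns easily, about 1.5 mm play sideways.
- lid_pin (a point): One of three pins inside the lid's skirt, on the lid's +x side. Lid yaw minus crock yaw (anticlockwise positive): start 0.15 to 0.75 rad; drops 12 mm when turned back to about 1.2; backward stop at 1.57; home stop at 0 (tab over the crock's rib).
- stub_top (a point): Centre of the top of the lid's steel square stub: 20 x 20 mm, sides along the lid's x and y, from 31 to 51 mm above the lid's origin; its uppermost 7 mm taper to 13 mm.
- knob: Loose wooden wing knob, 0.1 kg, upright. Square hub 38 x 38 x 27 mm; square bore from below 23 x 23 mm, 22 mm deep, sides along x and y, 2 mm chamfer: fits the stub in any quarter turn and slips freely on it. Above it a grip bar 90 mm along x, 16 mm thick along y, z = 27 to 57 mm. Origin: centre of the hub's underside, z up; fitted, this lies on the lid's top.
- mug: Small white mug, 60 x 87 x 50 mm, to be left alone. Origin: centre of its underside.
- pepper_jar: Spice jar with a light grey cap, 44 mm across, 109 mm high, to be left alone. Origin: centre of its underside.
- garlic: Bulb of garlic, about 60 mm, to be left alone. Origin: centre of its underside.

How it is judged:
On the way, in this order (a step that is already met when the one before it is completed fails the run):
1. the knob is fully down on the stub of the lid (z of knob in the frame of crock_lid between 0.028 and 0.034 m and horizontal distance between knob and crock_lid below 0.006 m and angle between knob's own z axis and vertical below 0.08 rad), for 0.2 s.
2. the lid, turned backward, has dropped into the thread (z of crock_lid in the frame of crock below 0.084 m and angle between crock_lid's own z axis and vertical below 0.05 rad), for 0.1 s.
At the end, for the whole second after the job is handed in: Lid home: origin under 78.5 mm above the crock's, within 0.12 rad of the home stop and 6 mm of the axis, level within 0.03 rad. Knob fully on the stub: underside within 3 mm of the lid's top, within 6 mm of its axis, upright within 0.08 rad. Both at rest (all of step 1 and z of crock_lid in the frame of crock below 0.0785 m and angle between the x axis of crock_lid and the x axis of crock, either way round below 0.12 rad and horizontal distance between crock_lid and crock below 0.006 m and angle between crock_lid's own z axis and vertical below 0.03 rad and linear speed of each of crock_lid, knob below 0.02 m/s); the robot touches nothing.
It fails at once if the lid is lifted off the neck (more than 8 mm above where it lay at the start) (z of crock_lid in the frame of crock above 0.1 m).
It fails at once if the mug is moved more than 30 mm (distance of mug from where it was at the start of the episode above 0.03 m).
It fails at once if the pepper jar is moved more than 30 mm (distance of pepper_jar from where it was at the start of the episode above 0.03 m).
It fails at once if the garlic is moved more than 30 mm (distance of garlic from where it was at the start of the episode above 0.03 m).
It also fails if it takes over 50 s, if anything falls off the work surface, if the arm or the gripper's body presses on something with over 40 N, if the wrist force passes 120 N, or if a joint passes its speed limit or range.

ROBOT

A 7-joint arm with a two-finger parallel gripper is mounted at the origin on a cart in front of the work surface, level with it; the furniture and walls round the work are solid. World frame = base frame: x ahead of the robot, y to its left, z up, the work surface at z = 0. Lengths are in m, angles in rad, forces in N, time in s.
With the tool pointing down it reaches from about 0.4 to 0.85 m from the base axis. Payload 10.4 kg.
Tool frame: the origin (TCP) lies at the centre of the arm's flange, where the gripper is bolted on; the fingertips stand 182 mm ahead of it and the grasp point (between the pads) lies r.grasp_offset ahead of it (r.grasp_offset is the distance from the TCP to the grasp point, in m); z points along the fingers, y is the line along which they close (so a half turn about z gives the same grasp; the last joint's range is limited). The gripper opens to 87 mm and grips with 3 to 60 N. Pads are 19 mm wide; open, the fingers measure 117 mm over their backs; the gripper's body (75 mm by 190 mm) begins 51 mm behind the grasp point.
Start: joints at [1.161, 0.332, -0.065, 1.46, 0.022, 1.35, -0.088], TCP at [0.236, -0.579, 0.405] pointing down, gripper open.
Joint ranges: [-2.6, 2.6], [-0.5, 2.12], [-1.47, 1.34], [0.16, 2.42], [-1.27, 4.41], [0.06, 2.06], [-2.6, 2.6]. Speed limits (rad/s): [2.22, 2.22, 2.79, 2.79, 3.14, 3.14, 3.14].

INTERFACE

Orientations are given as a unit quaternion [x, y, z, w].
In Python, from bench import status, vision, job, spotter, r gives the robot as it stands. The module is installed in compiled form; this text tells all that it offers.
- The arm moves only by the tool play_rows, never from a script. Its argument "series" is a list of rows, each a list of 6 numbers: the shift along the tool's x, y, z each as a share of 150 mm, from -1 to 1, then the turn, a rotation vector about the tool's x, y, z each as a share of 30 degrees, from -1 to 1. In form: [[x, y, z, ax, ay, az], ...]. A call has 1 to 5 rows; each row is the pose to reach, as a shift and turn from the pose commanded when the call began, along the tool's axes at that moment; what a row does not reach only later rows make up. A row lasts 1/10 s, in which the tool goes at most 50 mm and 8.59 degrees, less where a joint would pass 70% of its speed; a pose out of reach is approached as far as the arm can. A call with a number of a shift or a turn outside -1 to 1 is refused whole. A call with a gripper value outside its range is refused whole. "fingers" is the opening, from -1 (shut) to 1 (fully open), set as the call begins (left out, the last holds). The fingers move at their own pace and stop on an object; "squeeze" is the grip in N (left out, the last holds). Time passes only in rows, so rows that repeat a pose let the fingers close. It gives the time, the measured TCP pose, the force, the opening and the grip force at its end, in the units of the state.
- status.read_state(): the state, without advancing time (a new reading comes with each control period).
- vision.camera(name): name is "scene" or "side" or "wrist"; returns the picture (480x640x3 uint8, blue, green, red); there is no depth.
- vision.calibration(name): a dict with "fx", "fy", "cx", "cy" (pixels), "D" ([k1, k2, p1, p2, k3] as OpenCV has them; the pictures are not rectified), "rvec" (rotation vector, rad) and "tvec" (3), from world to camera coordinates, as OpenCV has them; the wrist camera has in their place "T_tool_cam" (4x4, takes a point from camera to tool coordinates, whose origin is the TCP and whose axes are the flange's). Camera axes: x right, y down, z forward; pixel columns grow to the right and rows downward; lengths in m; the calibration is good to about 2 mm. A picture is of the moment at which its call begins: read the wrist's pose just before it. calibration takes no time and is no camera call.
- job.close_job(): hands the job in; it is judged then, once.
Trained networks look in the newest picture that a camera, given by its name, has taken for a name from the list of things; names that differ only in an ending like _2 or _b are one class to them, and where a whole thing is asked for, a point or a joint stands for the part that bears it (a point fixed in the world has none). Each returns a list of dicts, best first, with "conf" (0 to 1); they miss things now and then, are a little off and sometimes report something else, mostly with a low value. They report only what shows in the picture. A call takes as long as a camera call.
- spotter.boxes_of(camera, name): "point" ([x, y, z] in m, in world coordinates, good to about 4 mm: the middle of the surface that is visible of it).
- spotter.regions_of(camera, name): "pixels" (480x640 bool, what is visible of it).
The state is a dict: "time": time; "joint_positions": joint angles; "joint_vel": joint speeds; "joint_torque": joint torques, N m; "ee_pos": TCP position; "eef_rot": TCP orientation; "ft_force": force on the tool from outside, world axes, zero at the start; "torque": the same for the moment, N m; "width": finger opening in m; "grip_force": force on a finger pad.
Only numpy, scipy, OpenCV 4.12 (cv2) and the standard library are available. Lean on these libraries where they do the work, as an engineer would, in place of code of your own. Each camera call takes 0.05 s, during which the arm holds its last target. There are 200 camera calls.

## Working session

There is one attempt and no reset: what is moved stays moved. The work goes in short steps, Python scripts to look and compute and a tool call to move; the robot and the scene stay as the last step left them, time stands still between calls to the robot, and variables do not carry over. Pictures are saved under pics/ and viewed, at most 13 in all, crops included, and the job is handed in when it is done.

Besides the shell and the picture viewer there is one more tool, called after ">>>" as name(argument=value, ...) on one line, values as JSON. play_rows: Moves the arm, as the interface text tells. Shift numbers are shares of 150 mm and turn numbers shares of 30 degrees, none past 1 either way. Its arguments: {"type":"object","properties":{"series":{"type":"array","items":{"type":"array","items":{"type":"number"}}},"fingers":{"type":"number"},"squeeze":{"type":"number"}},"required":["series"]}

```bash
mkdir -p pics; cat > h.py <<'E'
import numpy as np, cv2
from scipy.spatial.transform import Rotation as R
from bench import status, vision, job, spotter, r
E
python3 - <<'E'
from h import *
print(r.grasp_offset, status.read_state())
for c in ("scene","side"):
    im=vision.camera(c); cv2.imwrite(f"pics/{c}0.png",im)
    k=vision.calibration(c); print(c,{a:np.round(np.array(b),3).tolist() for a,b in k.items()})
    for n in ("crock","crock_lid","stub_top","knob","mug","pepper_jar","garlic"):
        print(n,[(np.round(b["point"],3).tolist(),round(b["conf"],2)) for b in spotter.boxes_of(c,n)[:2]])
print(vision.calibration("wrist"))
E
```

```text
0.1635 {'time': 0.0, 'joint_positions': array([ 1.16139063,  0.33290016, -0.06472045,  1.46096605,  0.02162909,
        1.3498669 , -0.088503  ]), 'joint_vel': array([ 0.00079315,  0.00080385,  0.00132118,  0.00146956, -0.0011978 ,
        0.00083077, -0.00114195]), 'joint_torque': array([ 2.54081078e-04, -6.23238873e+01,  2.51765916e-02, -3.89903104e+01,
       -6.13408908e-02,  3.95816762e-02,  1.64718108e-04]), 'ee_pos': array([ 0.23573405, -0.5787026 ,  0.40392432]), 'eef_rot': array([ 9.81351385e-01,  1.92221066e-01, -1.81506839e-04, -6.98684589e-04]), 'ft_force': array([ 0.78143095,  0.28429789, -0.30300995]), 'torque': array([ 0.01795729, -0.0123134 ,  0.03417259]), 'grip_force': 0.0, 'width': 0.08717327963117805}
scene {'fx': 568.363, 'fy': 568.363, 'cx': 302.595, 'cy': 253.972, 'D': [0.028, 0.0, 0.0, 0.0, 0.0], 'rvec': [0.688, -2.606, 1.13], 'tvec': [0.43, 0.298, 1.26]}
crock [([0.47, 0.193, 0.045], 0.8)]
crock_lid [([0.492, 0.156, 0.12], 0.8)]
stub_top [([0.492, 0.156, 0.122], 0.87)]
knob []
mug [([0.374, -0.354, 0.035], 0.82)]
pepper_jar [([0.492, 0.16, 0.12], 0.71)]
garlic [([0.597, 0.28, 0.036], 0.63)]
side {'fx': 601.923, 'fy': 601.923, 'cx': 322.749, 'cy': 247.027, 'D': [-0.127, 0.0, 0.0, 0.0, 0.0], 'rvec': [2.17, -0.568, 0.312], 'tvec': [-0.499, 0.187, 1.309]}
crock []
crock_lid []
stub_top []
knob []
mug []
pepper_jar [([0.624, -0.167, 0.074], 0.82)]
garlic []
{'fx': 405.55527695665796, 'fy': 405.55527695665796, 'cx': 321.92810405102557, 'cy': 236.6511420094732, 'D': array([-0.06955725,  0.        ,  0.        ,  0.        ,  0.        ]), 'T_tool_cam': array([[-2.12120432e-04, -9.66369609e-01, -2.57157022e-01,
         6.96363205e-02],
       [ 9.99999907e-01, -1.08507448e-04, -4.17107457e-04,
        -1.71992122e-03],
       [ 3.75176518e-04, -2.57157087e-01,  9.66369542e-01,
         1.99513121e-02],
       [ 0.00000000e+00,  0.00000000e+00,  0.00000000e+00,
         1.00000000e+00]])}
```

View pics/scene0.png

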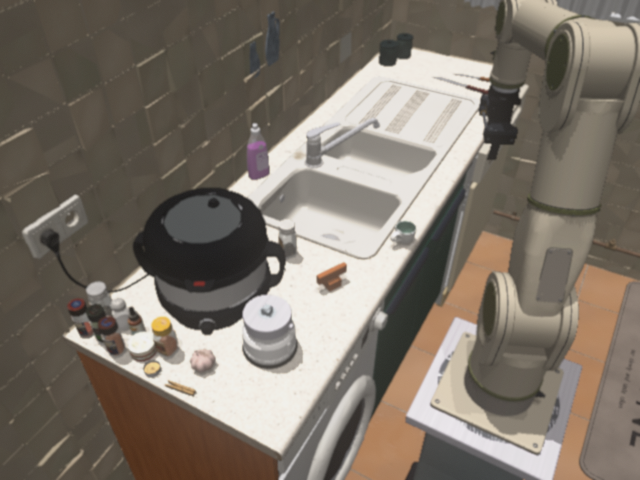

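View pics/side0.png

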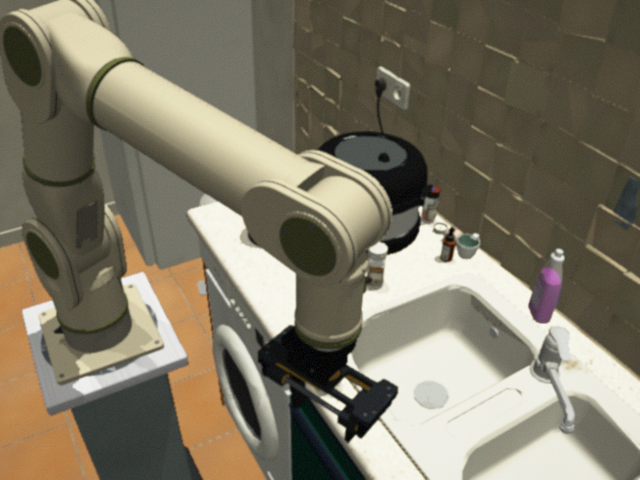

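The scene view shows the knob, brown and upright, at about (332,275). The crock and lid are at (268,330), the pepper jar at (288,238) and the garlic at (203,360). The side view shows the arm hiding the crock and knob.

```bash
cat >> h.py <<'E'
def cam(c, st=None):
    k=vision.calibration(c); K=np.array([[k["fx"],0,k["cx"]],[0,k["fy"],k["cy"]],[0,0,1]]); D=np.array(k["D"])
    if c=="wrist":
        T=np.eye(4); T[:3,:3]=R.from_quat(st["eef_rot"]).as_matrix(); T[:3,3]=st["ee_pos"]
        C=T@np.array(k["T_tool_cam"]); return K,D,C[:3,:3],C[:3,3]
    Rm=cv2.Rodrigues(np.array(k["rvec"]))[0]; return K,D,Rm.T,-Rm.T@np.array(k["tvec"])
def ray(c,px,z,st=None):
    K,D,Rm,o=cam(c,st); u=cv2.undistortPoints(np.array(px,float).reshape(-1,1,2),K,D).reshape(-1,2)
    d=np.c_[u,np.ones(len(u))]@Rm.T; return o+d*((np.reshape(z,(-1,1))-o[2])/d[:,2:])
def proj(c,P,st=None):
    K,D,Rm,o=cam(c,st); return cv2.projectPoints(np.array(P,float).reshape(-1,1,3),cv2.Rodrigues(Rm.T)[0],-Rm.T@o,K,D)[0].reshape(-1,2)
def togo(target, yaw=None, st=None):
    "shares for a move of TCP to target (world) and tool y-axis yaw (mod pi), tool down"
    st=st or status.read_state(); Rt=R.from_quat(st["eef_rot"])
    sh=Rt.inv().apply(np.array(target)-st["ee_pos"])/.15
    out=[np.round(sh,3).tolist()]
    if yaw is not None:
        best=None
        for y in (yaw,yaw+np.pi):
            yy=np.array([np.cos(y),np.sin(y),0]); zz=np.array([0,0,-1.]); xx=np.cross(yy,zz)
            v=(Rt.inv()*R.from_matrix(np.c_[xx,yy,zz])).as_rotvec()
            if best is None or np.linalg.norm(v)<np.linalg.norm(best): best=v
        out.append(np.round(best/np.radians(30),3).tolist())
    return out
E
python3 - <<'E'
from h import *
print(ray("scene",[[332,268],[322,275],[345,268],[268,310]],[.057,.057,.057,.14]))
st=status.read_state(); Rt=R.from_quat(st["eef_rot"]); print(Rt.as_matrix().round(3))
p=ray("scene",[[332,270]],[.05])[0]
t=np.array([p[0]-.05,p[1],.405]); print(togo(t)); print(st["joint_positions"])
E
```

```text
[[ 0.46996914 -0.1086734   0.057     ]
 [ 0.48031089 -0.07372728  0.057     ]
 [ 0.44074011 -0.12496319  0.057     ]
 [ 0.49335688  0.15309221  0.14      ]]
[[ 0.926  0.377  0.   ]
 [ 0.377 -0.926 -0.   ]
 [-0.     0.    -1.   ]]
[[2.319, -2.441, -0.002]]
[ 1.16140341  0.33219855 -0.06468157  1.46011905  0.02162087  1.34987192
 -0.08845909]
```

>>> play_rows(series=[[0.2, -0.2, -0.06, 0, 0, 0], [0.4, -0.4, -0.12, 0, 0, 0], [0.6, -0.6, -0.2, 0, 0, 0], [0.8, -0.8, -0.2, 0, 0, 0], [1, -1, -0.2, 0, 0, 0]], fingers=1)

```text
time: 1.3
ee_pos: [0.3186, -0.3816, 0.4354]
eef_rot: [0.981, 0.192, 0.0, 0.001]
ft_force: [0.5, -0.2, -0.1]
width: 0.087
grip_force: 0.0
```

>>> play_rows(series=[[0.2, -0.2, 0, 0, 0, 0], [0.4, -0.4, 0, 0, 0, 0], [0.6, -0.6, 0, 0, 0, 0], [0.8, -0.8, 0, 0, 0, 0], [1, -1, 0, 0, 0, 0]])

```text
time: 1.8
ee_pos: [0.4007, -0.186, 0.435]
eef_rot: [0.981, 0.192, 0.0, 0.0]
ft_force: [1.3, -1.1, 0.2]
width: 0.087
grip_force: 0.0
```

>>> play_rows(series=[[0.2, -0.2, 0, 0, 0, 0], [0.4, -0.4, 0, 0, 0, 0], [0.6, -0.6, 0, 0, 0, 0], [0.7, -0.7, 0, 0, 0, 0], [0.7, -0.7, 0, 0, 0, 0]])

```text
time: 2.3
ee_pos: [0.4588, -0.0477, 0.435]
eef_rot: [0.981, 0.195, 0.0, -0.0]
ft_force: [-0.3, -0.4, 0.2]
width: 0.0871
grip_force: 0.0
```

```bash
python3 - <<'E'
from h import *
st=status.read_state(); print(st["time"],st["ee_pos"],st["joint_positions"],R.from_quat(st["eef_rot"]).as_matrix().round(3))
im=vision.camera("wrist"); cv2.imwrite("pics/w1.png",im); np.save("st1.npy",st,allow_pickle=True)
im=vision.camera("side"); cv2.imwrite("pics/s1.png",im)
for c in("wrist","side"):
  for n in ("crock","crock_lid","stub_top","knob","pepper_jar","garlic"):
    print(c,n,[(np.round(b["point"],3).tolist(),round(b["conf"],2)) for b in spotter.boxes_of(c,n)[:2]])
E
```

```text
2.3 [ 0.45877205 -0.04769324  0.43501927] [ 0.6271814  -0.01971007 -0.60571103  1.79727875 -0.01205001  1.35965719
 -1.15446939] [[ 0.924  0.382  0.001]
 [ 0.382 -0.924  0.001]
 [ 0.001 -0.    -1.   ]]
wrist crock [([0.51, 0.096, 0.065], 0.86)]
wrist crock_lid [([0.502, 0.142, 0.124], 0.84)]
wrist stub_top [([0.498, 0.145, 0.122], 0.71)]
wrist knob [([0.474, -0.103, 0.059], 0.77)]
wrist pepper_jar [([0.62, -0.142, 0.106], 0.64)]
wrist garlic []
side crock [([0.478, 0.1, 0.046], 0.8)]
side crock_lid [([0.49, 0.127, 0.123], 0.67)]
side stub_top [([0.489, 0.126, 0.122], 0.58)]
side knob [([0.46, -0.117, 0.04], 0.59)]
side pepper_jar [([0.618, -0.166, 0.074], 0.8)]
side garlic []
```

View pics/w1.png

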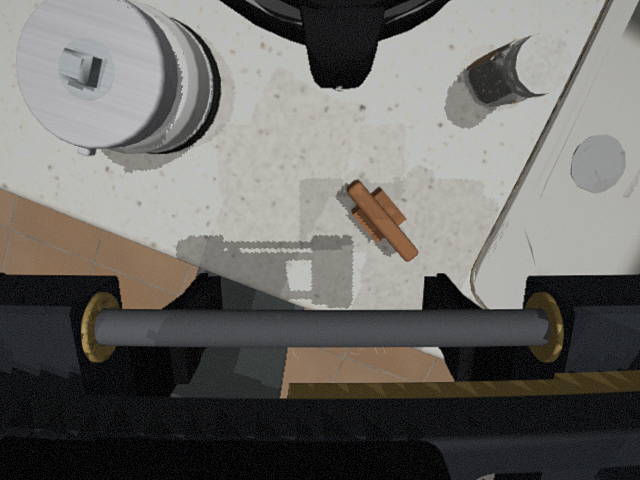

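The wrist view shows the knob bar from about (354,184) to (411,258). The lid is centred near (95,70), with its stub at (80,67) and its tab at (86,151). The pepper jar is at (500,75).

```bash
python3 - <<'E'
from h import *
im=cv2.imread("pics/w1.png")
a=cv2.resize(im[165:275,335:435],None,fx=4,fy=4,interpolation=cv2.INTER_CUBIC)
b=cv2.resize(im[0:165,10:190],None,fx=2.2,fy=2.2,interpolation=cv2.INTER_CUBIC)
h=max(len(a),len(b)); pad=lambda x:cv2.copyMakeBorder(x,0,h-len(x),0,0,cv2.BORDER_CONSTANT)
o=np.hstack([pad(a),pad(b)]); print(o.shape); cv2.imwrite("pics/c1.png",o)
E
```

```text
(440, 796, 3)
```

View pics/c1.png

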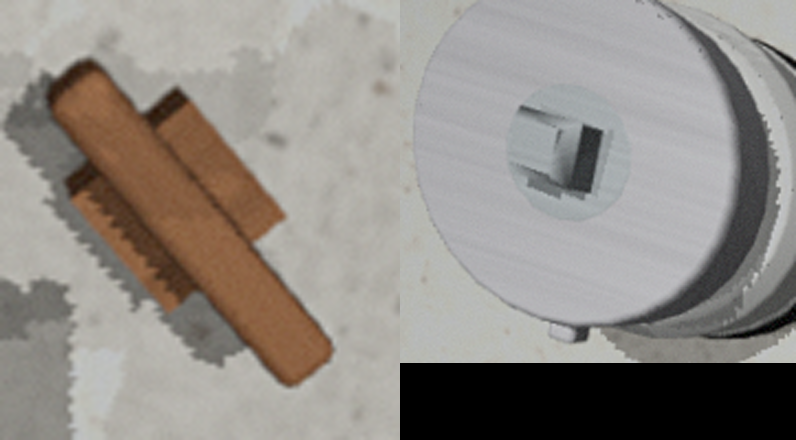

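```bash
python3 - <<'E'
from h import *
st=np.load("st1.npy",allow_pickle=True).item()
e=np.array([[77,86],[311,368]])/4+[335,165]
P=ray("wrist",e,.057,st); print("bar ends",P, np.linalg.norm(P[1]-P[0]), P.mean(0)); d=P[1]-P[0]; print("yaw",np.degrees(np.arctan2(d[1],d[0])))
f=lambda x,y:[(x-400)/2.2+10,y/2.2]
print("lid rim l/r/b",ray("wrist",[f(415,140),f(738,165),f(580,327)],.123,st)); print("tab",ray("wrist",[f(570,333)],.11,st))
print("stub",ray("wrist",[f(535,140)],.143,st))
# pot handle tip, triangulate
A=[];b=[]
for c,p,s in(("wrist",[340,88],st),("scene",[283,262],None)):
    o=ray(c,[p],0,s)[0];q=ray(c,[p],.2,s)[0];u=(q-o)/np.linalg.norm(q-o);M=np.eye(3)-np.outer(u,u);A.append(M);b.append(M@o)
print("handle",np.linalg.lstsq(np.vstack(A),np.hstack(b),rcond=None)[0])
K,D,Rm,o=cam("scene"); print("scene cam",o)
for z in(.15,.2,.25): print(z,ray("scene",[[283,262],[212,203],[268,235],[135,255],[210,297]],z).round(3).tolist())
print(togo([.45,.125,.435],0,st))
E
```

```text
bar ends [[ 0.48811324 -0.0644556   0.057     ]
 [ 0.44887626 -0.14101892  0.057     ]] 0.08603187245690704 [ 0.46849475 -0.10273726  0.057     ]
yaw -117.13412068925999
lid rim l/r/b [[0.48537562 0.1988075  0.123     ]
 [0.51560092 0.0957426  0.123     ]
 [0.44812245 0.13009499 0.123     ]]
tab [[0.44151522 0.13958277 0.11      ]]
stub [[0.50096161 0.14770916 0.143     ]]
handle [ 0.55685558 -0.01860301  0.11293576]
scene cam [1.97233050e-04 8.30690144e-01 1.08227836e+00]
0.15 [[0.538, 0.015, 0.15], [0.823, -0.087, 0.15], [0.622, -0.05, 0.15], [0.863, 0.168, 0.15], [0.622, 0.191, 0.15]]
0.2 [[0.51, 0.059, 0.2], [0.779, -0.038, 0.2], [0.589, -0.003, 0.2], [0.817, 0.204, 0.2], [0.589, 0.225, 0.2]]
0.25 [[0.481, 0.103, 0.25], [0.735, 0.011, 0.25], [0.555, 0.044, 0.25], [0.771, 0.239, 0.25], [0.555, 0.26, 0.25]]
[[0.386, -1.086, 0.001], [0.001, -0.002, -2.251]]
```

>>> play_rows(series=[[0.1, -0.27, 0, 0, 0, 0], [0.2, -0.54, 0, 0, 0, 0], [0.3, -0.8, 0, 0, 0, 0], [0.36, -1, 0, 0, 0, 0], [0.36, -1, 0, 0, 0, 0]])

```text
time: 3.5
ee_pos: [0.4506, 0.1128, 0.4351]
eef_rot: [0.981, 0.196, 0.0, -0.0]
ft_force: [0.3, 0.0, -0.4]
width: 0.0873
grip_force: 0.0
```

```bash
python3 - <<'E'
from h import *
st=status.read_state(); print(st["time"],st["ee_pos"],st["joint_positions"],np.abs(st["joint_vel"]).max())
im=vision.camera("wrist"); cv2.imwrite("pics/w2.png",im); np.save("st2.npy",st,allow_pickle=True)
s=cv2.imread("pics/s1.png")[60:330,180:500]
o=np.vstack([cv2.resize(im[0:330,60:620],(560,330)),cv2.resize(s,(320,270))[:, :] if 0 else cv2.copyMakeBorder(s,0,0,0,240,cv2.BORDER_CONSTANT)])
cv2.imwrite("pics/c2.png",o);print(o.shape)
E
```

```text
3.5 [0.45055372 0.11282775 0.43505899] [ 0.45962123 -0.00341514 -0.787448    1.78313335 -0.00333827  1.35995341
 -1.50419759] 0.07871837404046984
(600, 560, 3)
```

View pics/c2.png

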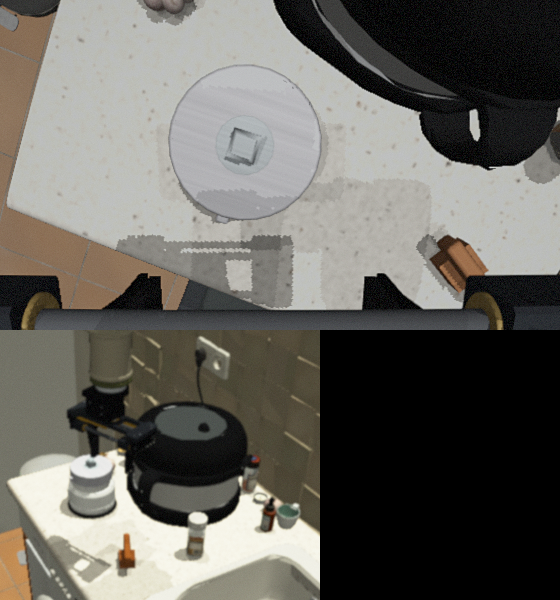

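The lid is centred at about px (305,142), with its stub at (302,146) and its tab at (285,217). The pot's wide black rim lies to the upper right, so I'll check the clearance to it.

```bash
python3 - <<'E'
from h import *
st=np.load("st2.npy",allow_pickle=True).item(); im=cv2.imread("pics/w2.png")
for z in(.12,.17,.22):
    P=ray("wrist",np.array([[275,0],[300,45],[345,83],[385,100],[430,110]])+[60,0],z,st)[:,:2]
    A=np.c_[2*P,np.ones(5)]; s=np.linalg.lstsq(A,(P**2).sum(1),rcond=None)[0]; print(z,"pot",P.round(3).tolist(),s[:2],np.sqrt(s[2]+s[0]**2+s[1]**2))
e=np.array([[169,142],[322,142],[245,65],[190,88],[298,85]])+[60,0]
P=ray("wrist",e,.123,st)[:,:2];A=np.c_[2*P,np.ones(5)]; s=np.linalg.lstsq(A,(P**2).sum(1),rcond=None)[0];print("lid",s[:2],np.sqrt(s[2]+s[0]**2+s[1]**2))
t=ray("wrist",[[285,217]],.105,st)[0][:2]; print("tab",t,np.degrees(np.arctan2(*(s[:2]-t)[::-1])))
c=cv2.resize(im[100:240,265:345],None,fx=4,fy=4,interpolation=cv2.INTER_CUBIC)
k=cv2.imread("pics/w1.png"); cv2.imwrite("pics/c3.png",c)
E
```

```text
0.12 pot [[0.596, 0.166], [0.576, 0.139], [0.566, 0.101], [0.566, 0.07], [0.573, 0.037]] [0.68770516 0.084443  ] 0.12330129716395113
0.17 pot [[0.582, 0.162], [0.566, 0.14], [0.557, 0.107], [0.558, 0.082], [0.563, 0.055]] [0.65831848 0.09405005] 0.10241527578350541
0.22 pot [[0.568, 0.158], [0.555, 0.14], [0.548, 0.114], [0.549, 0.094], [0.553, 0.072]] [0.6289318  0.10365709] 0.08152925440304779
lid [0.49966357 0.14802387] 0.054170938287623996
tab [0.4417503 0.1427217] 5.2310519884133795
```

View pics/c3.png

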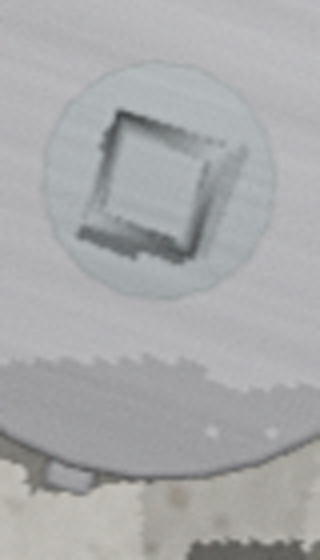

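```bash
python3 - <<'E'
from h import *
st=np.load("st2.npy",allow_pickle=True).item()
def tri(*v):
    A=[];b=[]
    for c,p in v:
        o=ray(c,[p],0)[0];q=ray(c,[p],.2)[0];u=(q-o)/np.linalg.norm(q-o);M=np.eye(3)-np.outer(u,u);A.append(M);b.append(M@o)
    x=np.linalg.lstsq(np.vstack(A),np.hstack(b),rcond=None)[0]; return x, [proj(c,[x])[0]-p for c,p in v]
print(tri(("scene",[212,203]),("side",[383,157])))
s=cv2.imread("pics/scene0.png")[170:360,110:310]; t=cv2.imread("pics/s1.png")[120:260,290:440]
o=np.hstack([cv2.resize(s,(400,380)),cv2.copyMakeBorder(cv2.resize(t,(400,373)),0,7,0,0,cv2.BORDER_CONSTANT)]); cv2.imwrite("pics/c4.png",o)
print(ray("wrist",[[304,144.5]],.143,st))
E
```

```text
(array([0.74179101, 0.00340504, 0.24229225]), [array([-0.01101966, -0.01414576]), array([-0.01183251,  0.01289149])])
[[0.50081333 0.1486912  0.143     ]]
```

View pics/c4.png

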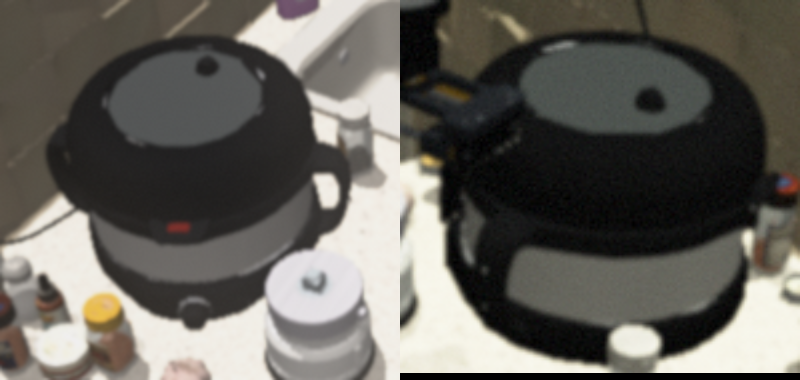

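```bash
python3 - <<'E'
from h import *
s=cv2.imread("pics/scene0.png")[290:370,230:310]; t=cv2.imread("pics/s1.png")[110:200,235:310]
o=np.hstack([cv2.resize(s,(400,400),interpolation=cv2.INTER_CUBIC),cv2.resize(t,(333,400),interpolation=cv2.INTER_CUBIC)]); cv2.imwrite("pics/c5.png",o)
for c,(u,v,k) in(("scene",(230,290,5)),("side",(235,110,4.444))):
  print(c,cam(c)[3])
  for a in range(-40,11,10):
    w=np.radians(a+180); P=[[.5+.064*np.cos(w),.148+.064*np.sin(w),z] for z in(.034,.064)]
    print(a,((proj(c,P)-[u,v])*k).round().tolist())
E
```

```text
scene [1.97233050e-04 8.30690144e-01 1.08227836e+00]
-40 [[239.0, 343.0], [236.0, 302.0]]
-30 [[262.0, 334.0], [259.0, 293.0]]
-20 [[282.0, 323.0], [280.0, 282.0]]
-10 [[300.0, 308.0], [298.0, 267.0]]
0 [[314.0, 292.0], [312.0, 251.0]]
10 [[324.0, 275.0], [323.0, 233.0]]
side [-0.05017839 -1.038598    0.95730702]
-40 [[53.0, 491.0], [51.0, 449.0]]
-30 [[50.0, 501.0], [47.0, 460.0]]
-20 [[49.0, 512.0], [47.0, 470.0]]
-10 [[53.0, 523.0], [50.0, 481.0]]
0 [[59.0, 533.0], [56.0, 491.0]]
10 [[68.0, 542.0], [66.0, 500.0]]
```

View pics/c5.png

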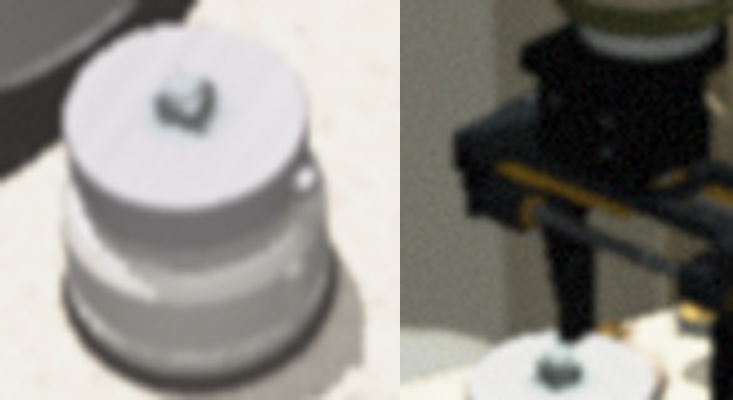

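```bash
python3 - <<'E'
from h import *
from scipy.optimize import least_squares
g=ray("scene",np.array([[110,98],[262,92],[190,50],[185,147]])/2+[110,170],.238)[:,:2]; print("glass",g.round(3).tolist(),g.mean(0))
g2=ray("side",np.array([[520,85],[712,92],[615,43],[620,133]])*[.375,.375]-[150,0]+[290,120],.238)[:,:2]; print("glass side",g2.round(3).tolist(),g2.mean(0))
st=np.load("st2.npy",allow_pickle=True).item()
c=(g.mean(0)+g2.mean(0))/2
for z in(.1,.12,.14,.16,.18,.2,.22):
    P=ray("wrist",np.array([[275,0],[300,45],[345,83],[385,100],[430,110]])+[60,0],z,st)[:,:2]
    S=ray("scene",[[144,228],[267.5,240],[207,291]],z)[:,:2]; Q=ray("side",[[120+.0,0]],z)
    print(z,np.linalg.norm(P-c,axis=1).round(3),np.linalg.norm(S-c,axis=1).round(3))
E
```

```text
glass [[0.805, 0.102], [0.656, 0.006], [0.78, -0.018], [0.676, 0.128]] [0.72921158 0.05464262]
glass side [[0.655, 0.087], [0.808, -0.007], [0.782, 0.117], [0.688, -0.031]] [0.73312877 0.04148983]
0.1 [0.176 0.176 0.17  0.162 0.155] [0.23  0.154 0.112]
0.12 [0.179 0.18  0.174 0.166 0.158] [0.211 0.147 0.132]
0.14 [0.183 0.184 0.178 0.17  0.162] [0.193 0.144 0.151]
0.16 [0.186 0.187 0.182 0.175 0.166] [0.176 0.144 0.17 ]
0.18 [0.189 0.191 0.186 0.179 0.17 ] [0.162 0.148 0.189]
0.2 [0.193 0.195 0.19  0.184 0.175] [0.151 0.155 0.209]
0.22 [0.196 0.199 0.195 0.188 0.18 ] [0.143 0.165 0.228]
```

>>> play_rows(series=[[-0.08, 0.25, 0, 0, 0, 0.26], [-0.16, 0.5, 0, 0, 0, 0.52], [-0.24, 0.75, 0, 0, 0, 0.78], [-0.32, 1, 0, 0, 0, 1], [-0.32, 1, 0, 0, 0, 1]])

```text
time: 4.05
ee_pos: [0.4633, -0.0556, 0.4342]
eef_rot: [0.997, -0.075, -0.0, 0.001]
ft_force: [-0.2, 0.6, 0.4]
width: 0.087
grip_force: 0.0
```

>>> play_rows(series=[[0, 0, 0, 0, 0, 0.28], [0, 0, 0, 0, 0, 0.56], [0, 0, 0, 0, 0, 0.84], [0, 0, 0, 0, 0, 1]])

```text
time: 4.45
ee_pos: [0.4634, -0.0497, 0.4346]
eef_rot: [0.945, -0.327, -0.0, 0.0]
ft_force: [0.6, -0.7, 0.1]
width: 0.0868
grip_force: 0.0
```

>>> play_rows(series=[[0, 0, 0, 0, 0, 0.28], [0, 0, 0, 0, 0, 0.56], [0, 0, 0, 0, 0, 0.84], [0, 0, 0, 0, 0, 1]])

```text
time: 4.85
ee_pos: [0.4578, -0.0502, 0.4377]
eef_rot: [0.875, -0.485, 0.003, -0.003]
ft_force: [0.2, -0.6, -0.5]
width: 0.0871
grip_force: 0.0
```

>>> play_rows(series=[[0, 0, 0, 0, 0, 0.28], [0, 0, 0, 0, 0, 0.56], [0, 0, 0, 0, 0, 0.84], [0, 0, 0, 0, 0, 1], [0, 0, 0, 0, 0, 1]])

```text
time: 5.35
ee_pos: [0.4541, -0.0498, 0.4409]
eef_rot: [0.781, -0.624, 0.011, -0.008]
ft_force: [-1.1, 0.5, 1.8]
width: 0.0871
grip_force: 0.0
```

```bash
python3 - <<'E'
from h import *
st=status.read_state(); print(st["time"],st["joint_positions"]); print(togo([.4685,-.1027,.30],np.radians(152.9)))
E
```

```text
5.35 [ 1.7292589  -0.28062335 -1.46016354  1.78452377 -0.29156833  1.36879915
 -2.5935286 ]
[[0.358, 0.01, 0.942], [-0.055, 0.005, 1.328]]
```

>>> play_rows(series=[[0, 0, 0, 0, 0, -0.28], [0, 0, 0, 0, 0, -0.56], [0, 0, 0, 0, 0, -0.84], [0, 0, 0, 0, 0, -1]])

```text
time: 5.75
ee_pos: [0.4533, -0.0505, 0.4403]
eef_rot: [0.917, -0.398, 0.013, -0.005]
ft_force: [0.3, -0.0, 0.6]
width: 0.0873
grip_force: 0.0
```

>>> play_rows(series=[[0, 0, 0, 0, 0, -0.28], [0, 0, 0, 0, 0, -0.56], [0, 0, 0, 0, 0, -0.84], [0, 0, 0, 0, 0, -1]])

```text
time: 6.15
ee_pos: [0.4533, -0.0502, 0.4402]
eef_rot: [0.989, -0.146, 0.013, -0.002]
ft_force: [-0.3, -0.4, 0.5]
width: 0.0868
grip_force: 0.0
```

>>> play_rows(series=[[0, 0, 0, 0, 0, -0.28], [0, 0, 0, 0, 0, -0.56], [0, 0, 0, 0, 0, -0.84], [0, 0, 0, 0, 0, -1]])

```text
time: 6.55
ee_pos: [0.4533, -0.0502, 0.4403]
eef_rot: [0.993, 0.115, 0.013, 0.002]
ft_force: [0.2, 0.5, 0.4]
width: 0.0869
grip_force: 0.0
```

>>> play_rows(series=[[0, 0, 0, 0, 0, -0.28], [0, 0, 0, 0, 0, -0.56], [0, 0, 0, 0, 0, -0.84], [0, 0, 0, 0, 0, -1]])

```text
time: 6.95
ee_pos: [0.4533, -0.0502, 0.4403]
eef_rot: [0.93, 0.368, 0.012, 0.005]
ft_force: [1.1, -0.3, 0.3]
width: 0.087
grip_force: 0.0
```

```bash
python3 - <<'E'
from h import *
st=status.read_state(); print(st["time"],st["joint_positions"]); print(togo([.4685,-.1027,.30],np.radians(-27.1)))
E
```

```text
6.95 [ 1.36429028 -0.06105588 -1.27509871  1.78912591 -0.06184684  1.34360935
 -0.71524094]
[[-0.184, 0.307, 0.938], [0.042, -0.03, -0.658]]
```

>>> play_rows(series=[[-0.05, 0.08, 0.2, 0.01, -0.01, -0.25], [-0.1, 0.2, 0.5, 0.03, -0.02, -0.5], [-0.18, 0.3, 0.75, 0.042, -0.03, -0.66], [-0.184, 0.307, 0.94, 0.042, -0.03, -0.66], [-0.184, 0.307, 0.94, 0.042, -0.03, -0.66]])

```text
time: 7.45
ee_pos: [0.467, -0.1031, 0.2963]
eef_rot: [0.854, 0.52, -0.001, -0.003]
ft_force: [0.2, 1.0, -0.6]
width: 0.0872
grip_force: 0.0
```

```bash
python3 - <<'E'
from h import *
st=status.read_state(); print(st["time"],st["joint_positions"])
im=vision.camera("wrist"); np.save("st3.npy",st,allow_pickle=True)
print(togo([.4685,-.1027,.214],np.radians(-27.1)))
b=np.array([np.cos(np.radians(62.9)),np.sin(np.radians(62.9))]);n=np.array([-b[1],b[0]])
P=[np.r_[np.array([.4685,-.1027])+s*.045*b+t*.008*n,.057] for s,t in((1,1),(1,-1),(-1,-1),(-1,1))]
q=proj("wrist",P,st);print(q.round().tolist())
cv2.polylines(im,[q.round().astype(int)],True,(0,255,0),1);cv2.imwrite("pics/w3.png",im)
E
```

```text
7.45 [ 1.21834721  0.32891351 -1.22622828  1.92163547  0.33789304  1.13344334
 -0.61718051]
[[-0.001, 0.007, 0.566], [-0.006, -0.003, -0.008]]
[[315.0, 177.0], [345.0, 177.0], [343.0, 328.0], [316.0, 329.0]]
```

View pics/w3.png

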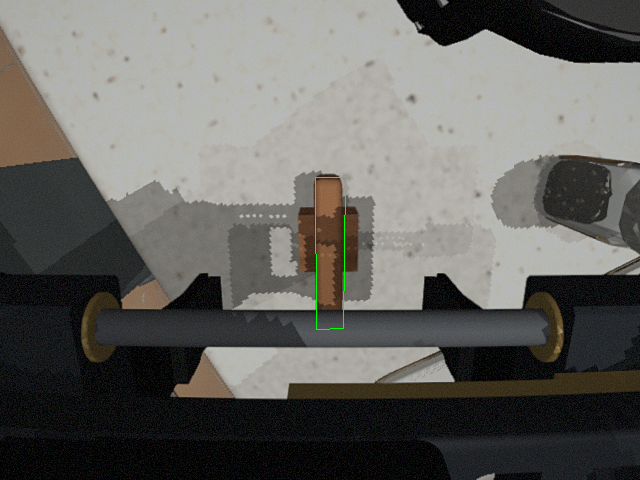

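The projected outline fits the bar: it spans (315,177) to (345,328), with the hub at (299–358, 207–271). I'll descend and grip.

>>> play_rows(series=[[0, 0.007, 0.2, 0, 0, 0], [0, 0.007, 0.4, 0, 0, 0], [0, 0.007, 0.55, 0, 0, 0], [0, 0.007, 0.56, 0, 0, 0], [0, 0.007, 0.56, 0, 0, 0]])

```text
time: 8.0
ee_pos: [0.4701, -0.1024, 0.2176]
eef_rot: [0.854, 0.52, 0.001, 0.001]
ft_force: [0.7, 0.4, -0.3]
width: 0.0871
grip_force: 0.0
```

>>> play_rows(series=[[0, 0, 0, 0, 0, 0], [0, 0, 0, 0, 0, 0], [0, 0, 0, 0, 0, 0], [0, 0, 0, 0, 0, 0], [0, 0, 0, 0, 0, 0]], fingers=-1, squeeze=40)

```text
time: 8.5
ee_pos: [0.4695, -0.1024, 0.2159]
eef_rot: [0.854, 0.52, 0.0, 0.0]
ft_force: [1.0, 0.4, -0.7]
width: 0.0547
grip_force: 0.0
```

```bash
python3 - <<'E'
from h import *
st=np.load("st3.npy",allow_pickle=True).item(); print("hub c",ray("wrist",[[328.5,239]],.027,st)); print("bar far end",ray("wrist",[[330,175.5]],.057,st))
st=status.read_state();print(st["time"],st["ee_pos"],st["width"],st["grip_force"],st["joint_positions"])
E
```

```text
hub c [[ 0.4691816  -0.10046294  0.027     ]]
bar far end [[ 0.48955592 -0.06192388  0.057     ]]
8.5 [ 0.46948799 -0.10244301  0.21594251] 0.05470698689957736 0.0 [ 1.09010708  0.45527359 -1.10988294  1.9887857   0.48807704  0.99557455
 -0.73341004]
```

>>> play_rows(series=[[0, 0, 0, 0, 0, 0], [0, 0, 0, 0, 0, 0], [0, 0, 0, 0, 0, 0], [0, 0, 0, 0, 0, 0], [0, 0, 0, 0, 0, 0]])

```text
time: 9.0
ee_pos: [0.4695, -0.1023, 0.2157]
eef_rot: [0.854, 0.52, 0.0, -0.0]
ft_force: [0.1, -0.0, -0.2]
width: 0.0158
grip_force: 40.0
```

>>> play_rows(series=[[0, 0, 0, 0, 0, 0], [0, 0, 0, 0, 0, 0], [0, 0, 0, 0, 0, 0], [0, 0, 0, 0, 0, 0]])

```text
time: 9.4
ee_pos: [0.4694, -0.1024, 0.2157]
eef_rot: [0.854, 0.52, 0.0, -0.0]
ft_force: [0.9, 0.9, -1.0]
width: 0.0158
grip_force: 39.9
```

```bash
python3 - <<'E'
from h import *
st=status.read_state();np.save("stg.npy",st,allow_pickle=True);print(st["time"],st["ee_pos"],st["width"],st["grip_force"],st["ft_force"],st["joint_positions"])
print(togo([.5,.147,.37],np.radians(9)))
E
```

```text
9.4 [ 0.46938273 -0.10236767  0.21568904] 0.015840437746658664 39.94466945528984 [ 0.85737596  0.94428906 -1.02805222] [ 1.08983346  0.45563218 -1.10966941  1.98907857  0.488255    0.99546565
 -0.73358347]
[[1.571, -0.582, -1.028], [0.001, -0.001, -1.211]]
```

>>> play_rows(series=[[0, 0, -0.25, 0, 0, 0], [0, 0, -0.5, 0, 0, 0], [0, 0, -0.8, 0, 0, 0], [0.25, -0.1, -1, 0, 0, 0], [0.5, -0.2, -1, 0, 0, 0]])

```text
time: 9.9
ee_pos: [0.4782, -0.0216, 0.3694]
eef_rot: [0.855, 0.519, 0.002, 0.002]
ft_force: [1.1, 0.7, -1.2]
width: 0.0156
grip_force: 39.9
```

>>> play_rows(series=[[0.2, -0.07, -0.03, 0, 0, -0.25], [0.45, -0.15, -0.06, 0, 0, -0.5], [0.7, -0.24, -0.1, 0, 0, -0.75], [0.9, -0.32, -0.13, 0, 0, -1], [0.9, -0.32, -0.13, 0, 0, -1]])

```text
time: 10.4
ee_pos: [0.4956, 0.125, 0.3862]
eef_rot: [0.686, 0.728, 0.002, -0.001]
ft_force: [-0.4, -0.2, -1.2]
width: 0.0156
grip_force: 39.9
```

```bash
python3 - <<'E'
from h import *
st=status.read_state();print(st["time"],st["ee_pos"],st["width"],st["joint_positions"])
print(togo([.5,.147,.385],np.radians(9)))
E
```

```text
10.4 [0.49557632 0.1249537  0.38620867] 0.015557699352038386 [ 0.82057266  0.37838559 -1.37094364  1.73676303  0.37896165  1.33982368
 -0.56675779]
[[0.145, 0.038, 0.009], [0.004, -0.006, -0.188]]
```

>>> play_rows(series=[[0.07, 0.02, 0.01, 0, 0, -0.1], [0.145, 0.038, 0.01, 0.004, -0.006, -0.188], [0.145, 0.038, 0.01, 0.004, -0.006, -0.188], [0.145, 0.038, 0.01, 0.004, -0.006, -0.188]])

```text
time: 10.8
ee_pos: [0.5011, 0.1414, 0.3837]
eef_rot: [0.655, 0.756, -0.002, 0.0]
ft_force: [0.2, -0.7, -0.7]
width: 0.0156
grip_force: 39.9
```

```bash
python3 - <<'E'
from h import *
st=status.read_state();print(st["time"],st["ee_pos"],st["joint_positions"],st["ft_force"])
print(togo([.5,.147,.339],np.radians(9)))
for c in("scene","wrist"):
  im=vision.camera(c); cv2.imwrite(f"pics/{c}4.png",im)
s=cv2.imread("pics/scene4.png")[230:370,190:350]; w=cv2.imread("pics/wrist4.png")[0:330,130:510]
o=np.hstack([cv2.resize(s,(400,350)),cv2.copyMakeBorder(w,0,20,0,0,cv2.BORDER_CONSTANT)]);cv2.imwrite("pics/c6.png",o)
E
```

```text
10.8 [0.50108327 0.14144815 0.38369685] [ 0.75592694  0.41561844 -1.35837879  1.71559193  0.41734914  1.35590647
 -0.53532887] [ 0.2191921  -0.70603726 -0.73359731]
[[0.038, -0.001, 0.298], [-0.004, 0.005, -0.026]]
```

View pics/c6.png

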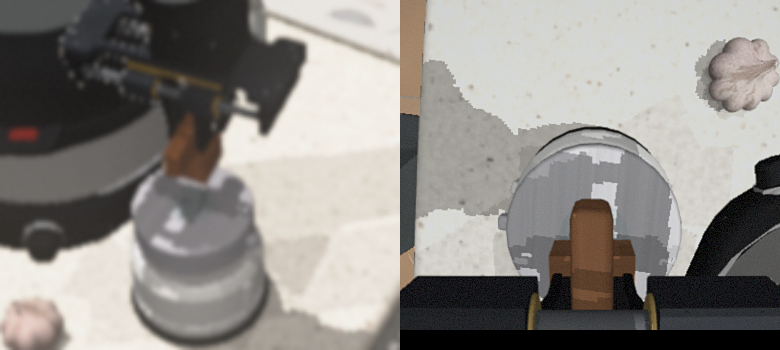

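The scene view shows the knob hanging just above the stub. In the wrist view the hub at (592,262) is in line with the lid centre.

>>> play_rows(series=[[0.035, 0, 0.04, 0, 0, 0], [0.035, 0, 0.08, 0, 0, 0], [0.035, 0, 0.1, 0, 0, 0], [0.035, 0, 0.1, 0, 0, 0]])

```text
time: 11.3
ee_pos: [0.5002, 0.1469, 0.3682]
eef_rot: [0.654, 0.757, -0.002, 0.0]
ft_force: [-0.4, 0.3, -0.9]
width: 0.0159
grip_force: 39.9
```

```bash
python3 - <<'E'
from h import *
st=status.read_state();print(st["time"],st["ee_pos"],st["joint_positions"],st["ft_force"])
print(togo([.5,.147,.339],np.radians(9)))
E
```

```text
11.3 [0.5001903  0.14687064 0.36822924] [ 0.73036115  0.43079363 -1.34237872  1.7346608   0.43347216  1.33043591
 -0.55609913] [-0.3783124   0.33330062 -0.91308953]
[[0.002, -0.001, 0.195], [-0.005, 0.005, -0.023]]
```

>>> play_rows(series=[[0, 0, 0.04, 0, 0, -0.02], [0, 0, 0.08, 0, 0, -0.02], [0, 0, 0.12, 0, 0, -0.02], [0, 0, 0.12, 0, 0, -0.02]])

```text
time: 11.7
ee_pos: [0.5002, 0.1478, 0.3507]
eef_rot: [0.65, 0.76, -0.001, 0.0]
ft_force: [0.4, 2.5, 1.2]
width: 0.0157
grip_force: 39.9
```

>>> play_rows(series=[[0, 0, 0.03, 0, 0, 0], [0, 0, 0.05, 0, 0, 0], [0, 0, 0.07, 0, 0, 0], [0, 0, 0.07, 0, 0, 0]])

```text
time: 12.1
ee_pos: [0.5001, 0.1469, 0.3397]
eef_rot: [0.65, 0.76, -0.002, 0.0]
ft_force: [-0.1, 1.3, -2.5]
width: 0.0153
grip_force: 39.9
```

>>> play_rows(series=[[0, 0, 0.01, 0, 0, 0], [0, 0, 0.018, 0, 0, 0], [0, 0, 0.018, 0, 0, 0], [0, 0, 0.018, 0, 0, 0]])

```text
time: 12.5
ee_pos: [0.5004, 0.1471, 0.3383]
eef_rot: [0.65, 0.76, -0.001, 0.001]
ft_force: [-2.7, -0.0, 6.3]
width: 0.0158
grip_force: 39.9
```

```bash
python3 - <<'E'
from h import *
st=status.read_state();print(st["time"],st["ee_pos"],st["joint_positions"],st["ft_force"],st["torque"])
E
```

```text
12.5 [0.50036262 0.14708579 0.33829742] [ 0.70444531  0.46093559 -1.31423725  1.77199527  0.46795266  1.27969357
 -0.5710405 ] [-2.66372878 -0.03849223  6.32362164] [ 0.18577972  0.64907744 -0.07440513]
```

>>> play_rows(series=[[0, 0, 0, 0, 0, -0.2], [0, 0, 0, 0, 0, -0.4], [0, 0, 0, 0, 0, -0.6], [0, 0, 0, 0, 0, -0.8], [0, 0, 0, 0, 0, -1]])

```text
time: 13.0
ee_pos: [0.5004, 0.1472, 0.3383]
eef_rot: [0.429, 0.903, -0.001, 0.0]
ft_force: [-3.1, 2.2, 4.9]
width: 0.016
grip_force: 40.1
```

```bash
python3 - <<'E'
from h import *
st=status.read_state();print(st["time"],st["ee_pos"],st["joint_positions"],st["ft_force"],st["torque"]); y=R.from_quat(st["eef_rot"]).as_matrix()[:,1]; print(np.degrees(np.arctan2(y[1],y[0])))
E
```

```text
13.0 [0.5004339  0.14720146 0.3382549 ] [ 0.7436714   0.53136879 -1.40028574  1.77093666  0.54383873  1.31422805
 -0.10026825] [-3.0902574   2.24602408  4.87599076] [ 0.59401962  0.38168917 -0.37432471]
39.13367771031277
```

>>> play_rows(series=[[0, 0, 0, 0, 0, -0.15], [0, 0, 0, 0, 0, -0.3], [0, 0, 0, 0, 0, -0.45], [0, 0, 0, 0, 0, -0.6]])

```text
time: 13.4
ee_pos: [0.5005, 0.1471, 0.3383]
eef_rot: [0.283, 0.959, -0.001, 0.0]
ft_force: [1.2, 2.6, 1.4]
width: 0.0154
grip_force: 40.0
```

```bash
cat > s.py <<'E'
from h import *
st=status.read_state();print(st["time"],st["ee_pos"].round(4),st["joint_positions"].round(3),st["ft_force"].round(1),st["torque"].round(2)); M=R.from_quat(st["eef_rot"]).as_matrix(); y=M[:,1]; print(np.degrees(np.arctan2(y[1],y[0])),M[:2,2].round(4))
E
python3 s.py
```

```text
13.4 [0.5005 0.1471 0.3383] [ 0.753  0.554 -1.425  1.771  0.568  1.326  0.195] [1.2 2.6 1.4] [ 0.77 -0.11 -0.17]
57.06426168053135 [-0.0006 -0.0023]
```

>>> play_rows(series=[[0, 0, 0, 0, 0, -0.12], [0, 0, 0, 0, 0, -0.24], [0, 0, 0, 0, 0, -0.36], [0, 0, 0.01, 0, 0, -0.36], [0, 0, 0.02, 0, 0, -0.36]])

```text
time: 13.9
ee_pos: [0.5004, 0.1466, 0.3344]
eef_rot: [0.194, 0.981, -0.002, -0.0]
ft_force: [-0.1, 1.2, -0.7]
width: 0.0158
grip_force: 39.9
```

```bash
python3 s.py; python3 - <<'E'
from h import *
for c in("scene",):
  vision.camera(c)
  for n in("crock_lid","knob"): print([(np.round(b["point"],4).tolist(),b["conf"]) for b in spotter.boxes_of(c,n)[:1]])
E
```

```text
13.9 [0.5004 0.1466 0.3344] [ 0.753  0.565 -1.428  1.775  0.58   1.326  0.371] [-0.1  1.2 -0.7] [ 0.08 -0.11  0.06]
67.58998595997484 [-0.0013 -0.0034]
[([0.4838, 0.1674, 0.1087], 0.96)]
[([0.4873, 0.159, 0.1524], 0.79)]
```

>>> play_rows(series=[[0, 0, 0.015, 0, 0, 0], [0, 0, 0.03, 0, 0, 0], [0, 0, 0.045, 0, 0, 0], [0, 0, 0.055, 0, 0, 0], [0, 0, 0.055, 0, 0, 0]])

```text
time: 14.55
ee_pos: [0.5003, 0.147, 0.3264]
eef_rot: [0.193, 0.981, -0.002, -0.0]
ft_force: [0.2, -0.5, 0.5]
width: 0.0158
grip_force: 39.9
```

```bash
python3 s.py
```

```text
14.55 [0.5003 0.147  0.3264] [ 0.746  0.572 -1.419  1.784  0.589  1.313  0.367] [ 0.2 -0.5  0.5] [-0.1   0.04  0.01]
67.71941639480723 [-0.0014 -0.0029]
```

>>> play_rows(series=[[0, 0, 0.004, 0, 0, 0.2], [0, 0, 0.006, 0, 0, 0.4], [0, 0, 0.008, 0, 0, 0.6], [0, 0, 0.01, 0, 0, 0.8], [0, 0, 0.012, 0, 0, 1]])

```text
time: 15.05
ee_pos: [0.5004, 0.1476, 0.3258]
eef_rot: [0.442, 0.897, -0.001, 0.001]
ft_force: [-5.8, 0.8, 12.2]
width: 0.0162
grip_force: 40.1
```

```bash
python3 s.py
```

```text
15.05 [0.5004 0.1476 0.3258] [ 0.699  0.484 -1.314  1.786  0.494  1.263 -0.091] [-5.8  0.8 12.2] [0.12 1.33 0.49]
37.52996977173753 [-0.     -0.0025]
```

>>> play_rows(series=[[0, 0, 0.002, 0, 0, 0.2], [0, 0, 0.004, 0, 0, 0.4], [0, 0, 0.006, 0, 0, 0.6], [0, 0, 0.009, 0, 0, 0.8], [0, 0, 0.012, 0, 0, 1]])

```text
time: 15.55
ee_pos: [0.5002, 0.1477, 0.3236]
eef_rot: [0.659, 0.752, -0.001, 0.0]
ft_force: [-1.0, 0.3, 4.0]
width: 0.0157
grip_force: 39.9
```

```bash
python3 s.py
```

```text
15.55 [0.5002 0.1477 0.3236] [ 0.635  0.414 -1.204  1.791  0.412  1.225 -0.554] [-1.   0.3  4. ] [0.19 0.27 0.16]
7.53817613975249 [-0.0004 -0.0019]
```

>>> play_rows(series=[[0, 0, 0.002, 0, 0, 0.15], [0, 0, 0.004, 0, 0, 0.3], [0, 0, 0.006, 0, 0, 0.45], [0, 0, 0.008, 0, 0, 0.6]])

```text
time: 15.95
ee_pos: [0.5003, 0.1478, 0.3223]
eef_rot: [0.768, 0.64, -0.001, 0.001]
ft_force: [0.5, 1.6, 0.4]
width: 0.0159
grip_force: 40.0
```

```bash
python3 s.py
```

```text
15.95 [0.5003 0.1478 0.3223] [ 0.593  0.38  -1.139  1.794  0.371  1.207 -0.837] [0.5 1.6 0.4] [ 0.59 -0.14  0.21]
-10.402620068898559 [-0.0002 -0.0017]
```

>>> play_rows(series=[[0, 0, 0.001, 0, 0, 0.1], [0, 0, 0.002, 0, 0, 0.2], [0, 0, 0.003, 0, 0, 0.25], [0, 0, 0.003, 0, 0, 0.25]])

```text
time: 16.35
ee_pos: [0.5004, 0.1479, 0.3222]
eef_rot: [0.808, 0.589, -0.0, 0.001]
ft_force: [-1.2, 0.9, 6.9]
width: 0.0156
grip_force: 39.9
```

```bash
python3 s.py
```

```text
16.35 [0.5004 0.1479 0.3222] [ 0.575  0.368 -1.113  1.794  0.355  1.201 -0.954] [-1.2  0.9  6.9] [0.41 0.33 0.14]
-17.773338607952134 [ 0.0005 -0.0017]
```

>>> play_rows(series=[[0, 0, 0, 0, 0, 0.08], [0, 0, 0, 0, 0, 0.15], [0, 0, 0, 0, 0, 0.15]])

```text
time: 16.65
ee_pos: [0.5005, 0.148, 0.3222]
eef_rot: [0.83, 0.557, -0.0, 0.001]
ft_force: [-0.9, 1.6, 6.0]
width: 0.0155
grip_force: 40.0
```

```bash
python3 s.py
```

```text
16.65 [0.5005 0.148  0.3222] [ 0.564  0.361 -1.098  1.794  0.346  1.198 -1.026] [-0.9  1.6  6. ] [0.59 0.08 0.24]
-22.280182785383165 [ 0.0007 -0.0013]
```

>>> play_rows(series=[[0, 0, 0, 0, 0, 0.08], [0, 0, 0, 0, 0, 0.12], [0, 0, 0, 0, 0, 0.12]])

```text
time: 16.95
ee_pos: [0.5005, 0.1488, 0.3223]
eef_rot: [0.847, 0.532, 0.001, 0.0]
ft_force: [3.0, 6.1, 4.1]
width: 0.0159
grip_force: 40.2
```

```bash
python3 s.py
```

```text
16.95 [0.5005 0.1488 0.3223] [ 0.555  0.356 -1.087  1.795  0.339  1.194 -1.083] [3.  6.1 4.1] [ 1.43 -0.45  0.57]
-25.781091283284113 [0.0019 0.0003]
```

>>> play_rows(series=[[0, 0, 0, 0, 0, 0.06], [0, 0, 0, 0, 0, 0.1], [0, 0, 0, 0, 0, 0.1]])

```text
time: 17.25
ee_pos: [0.5006, 0.1488, 0.3223]
eef_rot: [0.86, 0.509, 0.001, 0.0]
ft_force: [2.6, 5.0, 3.5]
width: 0.016
grip_force: 41.2
```

```bash
python3 s.py
```

```text
17.25 [0.5006 0.1488 0.3223] [ 0.548  0.352 -1.077  1.795  0.333  1.192 -1.13 ] [2.6 5.  3.5] [ 1.42 -0.61  0.97]
-28.740618148411972 [0.0022 0.0002]
```

>>> play_rows(series=[[0, 0, 0, 0, 0, -0.1], [0, 0, -0.006, 0, 0, -0.1]])

```text
time: 17.45
ee_pos: [0.5005, 0.1485, 0.3227]
eef_rot: [0.846, 0.532, 0.001, 0.0]
ft_force: [4.7, 6.5, -3.8]
width: 0.0158
grip_force: 40.0
```

>>> play_rows(series=[[0, 0, 0, 0, 0, 0], [0, 0, 0, 0, 0, 0], [0, 0, 0, 0, 0, 0], [0, 0, 0, 0, 0, 0], [0, 0, 0, 0, 0, 0]], fingers=0.1)

```text
time: 17.95
ee_pos: [0.5002, 0.1468, 0.322]
eef_rot: [0.848, 0.531, -0.001, 0.001]
ft_force: [-0.0, 0.7, -0.4]
width: 0.0451
grip_force: 0.0
```

>>> play_rows(series=[[0, 0, -0.1, 0, 0, 0], [0, 0, -0.3, 0, 0, 0], [0, 0, -0.6, 0, 0, 0], [0, 0, -0.8, 0, 0, 0], [0, 0, -0.8, 0, 0, 0]])

```text
time: 18.45
ee_pos: [0.5008, 0.1483, 0.4471]
eef_rot: [0.847, 0.531, 0.002, 0.002]
ft_force: [0.3, 0.2, -0.8]
width: 0.048
grip_force: 0.0
```

```bash
python3 s.py; python3 - <<'E'
from h import *
st=status.read_state()
w=vision.camera("wrist"); s=vision.camera("scene")
for n in("crock_lid","knob"): print([(np.round(b["point"],4).tolist(),b["conf"]) for c in("wrist","scene") for b in spotter.boxes_of(c,n)[:1]])
o=np.hstack([cv2.resize(s[270:370,220:320],(400,400),interpolation=cv2.INTER_CUBIC),cv2.copyMakeBorder(w[0:330,130:510],0,70,0,0,cv2.BORDER_CONSTANT)]);cv2.imwrite("pics/c7.png",o)
E
```

```text
18.45 [0.5008 0.1483 0.4471] [ 0.629  0.238 -1.146  1.623  0.223  1.419 -0.991] [ 0.3  0.2 -0.8] [ 0.   -0.08  0.02]
-25.85977623844874 [ 0.0054 -0.0017]
[([0.506, 0.1573, 0.1084], 0.57), ([0.4775, 0.1757, 0.1021], 0.89)]
[([0.5024, 0.1509, 0.164], 0.8), ([0.4935, 0.1543, 0.1488], 0.95)]
```

View pics/c7.png

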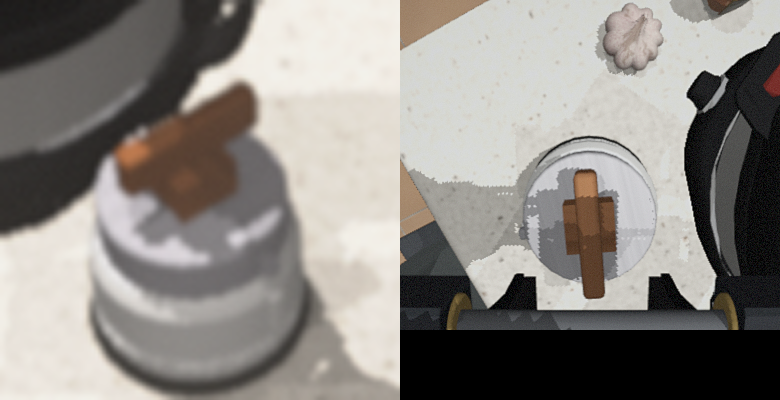

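The lid sits low and level with its tab at (521,230), and the knob is upright on its centre. The torque rose at the stop and the height matches home, so I'm handing in.

```bash
python3 -c "
from h import *
print(job.close_job())"
```

```text
the job is handed in; nothing more can be done
None
```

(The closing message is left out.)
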